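# Hold a flat glass flask in the strain viewer

## Task

One of the small flat glass flasks has fallen over on the bead table: gently stand it back up on the table and let go, then take it by its two narrow frosted edges, lift it and hold it upright and still in the middle of the strain viewer's light path, with its broad clear faces square to the light. The gripper must never touch the clear faces, the flask must not knock against the viewer, and the other things on the table stay as they are. Finish while still holding the flask there in the beam; do not put it down.

Things in the scene. Friction and masses are not known exactly. Their poses are not given: they have to be found in the camera images.
- flask_mid (a point): the flat glass flask that lies fallen over on a broad clear face: body 40 mm wide (own x), 24 mm thick (own y), 80 mm tall (own z, foot to top). The point is the centre of that body, 40 mm above the foot and in the middle of the clear faces; axes are the flask's own. At the start own z is level and own y points straight down, so both frosted edges are upright and face sideways
- flask: the whole of that fallen flask: 40 x 24 x 80 mm body, above it a neck 15 mm across and a cork stopper 20 mm across, 96 mm tall in all, 80 to 140 g. Its broad faces (40 x 80 mm, own +y and -y) are clear, its narrow edges (24 x 80 mm, own +x and -x) frosted. Origin at the centre of its foot, own z towards the stopper
- flask_clear: the clear glass of that flask with its two broad faces: the middle 30 mm of its width, 24 mm thick, 80 mm tall; same origin and axes as the flask
- flask_edge_a: its frosted edge on the own +x side: 5 mm of the width, 24 mm wide, 80 mm tall; same origin and axes as the flask
- flask_edge_b: its frosted edge on the own -x side, alike; same origin and axes as the flask
- light_path (a point): the middle of the strain viewer's light path, half-way between lamp window and analyser; axes: z up, y along the beam (lamp at -y, analyser ring at +y), x level across it. The beam is 60 mm across, its axis 110 mm above the table; the faces of lamp window and analyser stand 80 mm from this point on either side, nothing between them but the base plate below, 20 mm high
- viewer: the strain viewer (bench polariscope), fixed: grey base plate 116 mm wide, 20 mm high, from y = -185 to +135 mm; at -y the lamp house, 104 mm wide, 167 mm high, with a round white window; at +y the analyser, a dark filter in an upright ring 96 mm across on a pedestal, 168 mm high. Origin on the table under the middle of the light path, same axes
- spare_a_mid (a point): a like flask that stands upright further back; centre of its body, 40 mm above the table. Leave alone
- spare_b_mid (a point): a second like flask that stands upright further back; centre of its body. Leave alone
- bowl: small white bowl, 90 mm across, 32 mm high; origin under its centre. Leave alone
- spool: thread spool standing on end, 32 mm across, 34 mm high; origin under its centre. Leave alone
- pliers: beading pliers lying flat, about 130 mm long, 14 mm high; origin on the table under the joint, own x to the jaws. Leave alone
- tin: flat round lidded metal tin, 64 mm across, 26 mm high; origin under its centre. Leave alone
- table: the maple work table, its top at height 0
Not all that is in view belongs to the job. What is shaped like the part that bears spare_b_mid but blue or red is not meant.

How it is judged:
By the outcome, as a careful person would: the job done as asked, in the order asked, and still so for the second after the job is handed in, while the arm keeps its last pose, push and grip.
It also fails if it takes over 72 s, if anything falls off the work surface, if the arm or the gripper's body presses on something with over 40 N, if the wrist force passes 120 N, or if a joint passes its speed limit or range.

## Robot

A 7-joint arm with a two-finger parallel gripper is mounted at the origin on the work surface. World frame = base frame: x ahead of the robot, y to its left, z up, the work surface at z = 0. Lengths are in mm, angles in rad, forces in N, time in s.
With the tool pointing down it reaches from about 350 to 900 mm from the base axis. Payload 8.1 kg.
Tool frame: the origin (TCP) lies on the centre line of the jaws, within the pads' length; the fingertips stand 17 mm ahead of it and the grasp point (between the pads) lies 2 mm behind it; z points along the fingers, y is the line along which they close (so a half turn about z gives the same grasp; the last joint's range is limited). The gripper opens to 92 mm and grips with 3 to 60 N. Pads are 19 mm wide; open, the fingers measure 130 mm over their backs; the gripper's body (75 mm by 190 mm) begins 47 mm behind the grasp point.
Start: joints at [-1.322, 0.434, 0.025, 1.573, -0.012, 1.134, -0.075], TCP at [215.395, 586.725, 243.742] pointing down, gripper open.
Joint ranges: [-2.62, 2.62], [-0.44, 2.09], [-1.27, 1.32], [0.08, 2.57], [-1.32, 4.46], [0.12, 2], [-2.74, 2.74]. Speed limits (rad/s): [2.22, 2.22, 3.01, 3.01, 3.14, 3.14, 3.14].

## Interface

Orientations are given as a 3x3 rotation matrix whose columns are the frame's x, y, z axes.
In Python, from workcell import manip gives the robot as it stands.
- The arm moves only by the shell command python3 -m jog 'ROWS' [FORCE]. ROWS is a JSON object of lists of equal length, an entry for each row: "linear": the shift along the tool's x, y, z each as a share of 0.02 m, from -1 to 1, a list of three; "roll": the turn about the tool's z as a share of 5 degrees, from -1 to 1; "jaw": the opening, from -1 (shut) to 1 (fully open). A call has 1 to 8 rows; each row shifts and turns the commanded pose from where the row before left it, along the tool's axes as they then stand; what a row does not reach is not made up. A row lasts 1/10 s, in which the tool goes at most 50 mm and 8.59 degrees, less where a joint would pass 70% of its speed; a pose out of reach is approached as far as the arm can. A call with a number of a shift or a turn outside -1 to 1 is refused whole. A call with a gripper value outside its range is refused whole. The fingers move at their own pace and stop on an object; FORCE is the grip in N (left out, the last holds). Time passes only in rows, so rows that do not move let the fingers close. It gives the time, the measured TCP pose, the force, the opening and the grip force at its end, in the units of the state.
- manip.observe(): the state, without advancing time (a new reading comes with each control period).
- manip.get_image(name): name is "scene" or "top"; returns a dict with "pixels" (480x640x3 uint8, red, green, blue), "mtx" (3x3 intrinsics, pixels), "eye" and "orientation" of the camera in the world. Camera axes: x right, y down, z forward; pixel columns grow to the right and rows downward; lengths in mm; the calibration is good to about 2 mm. A picture is of the moment at which its call begins. There is no depth.
- manip.finish_job(): hands the job in; it is judged then, once.
Trained networks look in a picture, given as the dict that the camera call returned (one of the last four; its "shot" number tells which), for a name from the list of things; names that differ only in an ending like _2 or _b are one class to them, and where a whole thing is asked for, a point or a joint stands for the part that bears it (a point fixed in the world has none). Each returns a list of dicts, best first, with "confidence" (0 to 1); they miss things now and then, are a little off and sometimes report something else, mostly with a low value. They report only what shows in the picture. A call takes as long as a camera call. They do not tell look-alikes from the thing itself.
- manip.look_for(picture, thing): "bbox" ([left, top, width, height] in pixels, round what is visible of it).
- manip.outline_of(picture, thing): "pixels" (480x640 bool, what is visible of it) and "bbox" ([left, top, width, height] in pixels, round what is visible of it).
- manip.pinpoint(picture, thing): "centre" ([row, column] in pixels: a listed point, or the origin of a listed thing).
The state is a dict: "t": time; "joint_pos": joint angles; "dq": joint speeds; "joint_torque": joint torques, N m; "eef_pos": TCP position; "tool_rot": TCP orientation; "force": force on the tool from outside, world axes, zero at the start; "torque": the same for the moment, N m; "finger_gap": finger opening in mm; "finger_force": force on a finger pad.
Only numpy, scipy, OpenCV 4.12 (cv2) and the standard library are available. Lean on these libraries where they do the work, as an engineer would, in place of code of your own. Each camera call takes 0.05 s, during which the arm holds its last target. There are 200 camera calls.

## Working session

There is one attempt and no reset: what is moved stays moved. The work goes in short steps, Python scripts to look and compute and a shell command to move; the robot and the scene stay as the last step left them, time stands still between calls to the robot, and variables do not carry over. Pictures are saved under pics/ and viewed, at most 10 in all, crops included, and the job is handed in when it is done.

```bash
mkdir -p pics
cat > h.py <<'E'
from workcell import manip
import numpy as np, cv2
def ray(p,rc):
    M=np.array(p["mtx"]);R=np.array(p["orientation"]);e=np.array(p["eye"],float)
    d=R@np.linalg.solve(M,[rc[1],rc[0],1.]);return e,d
def at(p,rc,z):
    e,d=ray(p,rc);return e+d*(z-e[2])/d[2]
def tri(rs):
    A=0;b=0
    for e,d in rs:
        d=d/np.linalg.norm(d);P=np.eye(3)-np.outer(d,d);A=A+P;b=b+P@e
    return np.linalg.solve(A,b)
def proj(p,X):
    c=np.array(p["mtx"])@(np.array(p["orientation"]).T@(np.array(X,float)-np.array(p["eye"])));return c[:2]/c[2]
def save(p,n): cv2.imwrite("pics/"+n,np.ascontiguousarray(p["pixels"][:,:,::-1]))
E
python3 - <<'E'
from h import *
np.set_printoptions(precision=1,suppress=True)
P={n:manip.get_image(n) for n in("scene","top")}
for n,p in P.items():
    save(p,n+"0.png");print(n,np.array(p["eye"]))
    for t,z in dict(flask_mid=12,flask=12,light_path=110,viewer=0,spare_a_mid=40,bowl=0,spool=0,pliers=0,tin=0,flask_edge_a=12).items():
        for d in manip.pinpoint(p,t)[:4]:
            print(t,round(d["confidence"],2),np.array(d["centre"]),at(p,d["centre"],z))
s=manip.observe();print(s["tool_rot"],s["eef_pos"],s["t"])
E
```

```text
scene [1093.5  226.7  898. ]
flask_mid 0.76 [249.2 388.7] [524.4 151.1  12. ]
flask_mid 0.7 [197.4 339.4] [438.3  13.5  12. ]
flask 0.56 [235.1 372.8] [504.  110.8  12. ]
flask 0.44 [199.4 340.6] [442.5  17.8  12. ]
flask 0.4 [302.8 353.1] [662.6 124.8  12. ]
light_path 0.84 [170.6 166.2] [ 575.4 -303.7  110. ]
viewer 0.86 [206.9 180.1] [ 580.4 -296.9    0. ]
spare_a_mid 0.59 [299.6 289. ] [713.4  17.4  40. ]
bowl 0.58 [196.  340.9] [424.6  12.3   0. ]
spool 0.9 [302.1 350.5] [657.2 118.3   0. ]
pliers 0.63 [330.4 489.4] [616.6 375.6   0. ]
pliers 0.45 [258.6 510.3] [447.2 383.9  -0. ]
tin 0.74 [328.8 422.1] [659.5 259.4   0. ]
tin 0.69 [258.  510.4] [445.7 383.8   0. ]
flask_edge_a 0.65 [238.4 372.1] [512.2 112.   12. ]
flask_edge_a 0.5 [236.3 376.5] [504.  118.7  12. ]
top [ 421.1   29.6 1406.9]
flask_mid 0.89 [273.9 285.9] [520.1 143.1  12. ]
flask 0.8 [278.2 301.1] [509.4 106.   12. ]
flask 0.24 [277.6 300.1] [510.9 108.5  12. ]
light_path 0.96 [245.9 477.4] [ 574.4 -299.8  110. ]
light_path 0.56 [277.2 299.3] [505.5 104.8 110. ]
light_path 0.29 [310.4 346.1] [430.4  -0.5 110. ]
viewer 0.91 [251.6 463.6] [ 573.5 -293.3    0. ]
spare_a_mid 0.62 [194.8 338. ] [709.7  15.   40. ]
bowl 0.95 [314.8 339.6] [420.7  12.9   0. ]
bowl 0.46 [277.7 300. ] [511.4 109.4   0. ]
spool 0.51 [219.6 293.6] [656.1 125.5   0. ]
tin 0.7 [306.8 190.3] [441.7 377.9   0. ]
tin 0.7 [194.4 336.1] [719.2  19.3   0. ]
flask_edge_a 0.45 [276.9 296.7] [512.6 116.8  12. ]
flask_edge_a 0.4 [278.3 296.2] [509.2 118.   12. ]
[[-0.9  0.3  0. ]
 [ 0.3  0.9  0. ]
 [-0.   0.  -1. ]] [215.4 586.7 243.7] 1.1
```

View pics/scene0.png

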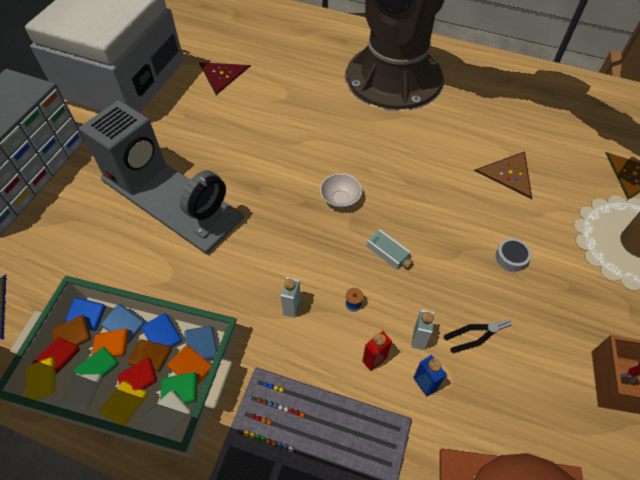

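View pics/top0.png

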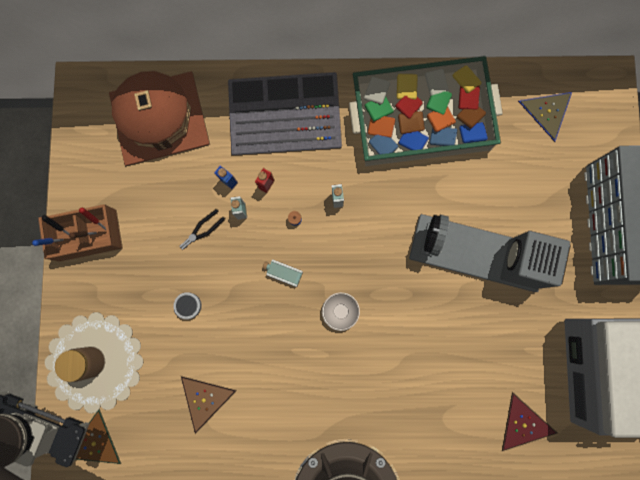

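The fallen flask lies at about (388,250) in scene and (284,273) in top, with its cork at the left end in the top view. The viewer is at the right of the top view, with the analyser ring at (435,235) and the lamp at (540,258). Next I'll fit simple models to the outlines to get both poses.

```bash
cat > fit.py <<'E'
from h import *
from scipy.optimize import minimize
def box(x0,x1,y0,y1,z0,z1): return np.array([[x,y,z] for x in(x0,x1) for y in(y0,y1) for z in(z0,z1)],float)
a=np.linspace(0,2*np.pi,24)
ring=np.array([[48*np.cos(t),y,112+48*np.sin(t)] for t in a for y in(80,100)])
VIEW=[box(-58,58,-185,135,0,20),box(-52,52,-185,-80,0,167),ring,box(-20,20,80,105,0,80)]
cyl=lambda r,h0,h1:np.array([[r*np.cos(t),r*np.sin(t),h] for t in a for h in(h0,h1)])
FL=[box(-20,20,-12,12,0,80),cyl(7.5,80,86),cyl(10,86,96)]
def Rz(t): c,s=np.cos(t),np.sin(t); return np.array([[c,-s,0],[s,c,0],[0,0,1]])
def sil(p,parts,R,o,K=4):
    m=np.zeros((480*K,640*K),np.uint8)
    for q in parts:
        uv=np.array([proj(p,R@v+o) for v in q]); cv2.fillConvexPoly(m,cv2.convexHull(np.round(uv*K+K/2-.5).astype(np.int32)),1)
    return cv2.resize(m.astype(np.float32),(640,480),interpolation=cv2.INTER_AREA)
def fit(obs,parts,place,x0,steps):
    def c(v):
        R,o=place(v);s=0
        for p,m in obs:
            r=sil(p,parts,R,o); s+=1-np.minimum(r,m).sum()/np.maximum(r,m).sum()
        return s
    S=np.vstack([x0]+[np.array(x0)+np.eye(len(x0))[i]*steps[i] for i in range(len(x0))])
    return minimize(c,x0,method="Nelder-Mead",options=dict(initial_simplex=S,maxfev=200,xatol=.02,fatol=1e-4))
# lying flask: own z level at heading yaw, own y down
def lying(v):
    z=np.array([np.cos(v[2]),np.sin(v[2]),0]);y=np.array([0,0,-1.]);x=np.cross(y,z)
    return np.c_[x,y,z],np.array([v[0],v[1],12.])
def up(v): return Rz(v[2]),np.array([v[0],v[1],0.])
E
python3 - <<'E'
from fit import *
np.set_printoptions(precision=3,suppress=True)
P=[manip.get_image(n) for n in("scene","top")]
def best(p,t,rc):
    for d in manip.outline_of(p,t):
        b=d["bbox"]
        print(t,b,round(d["confidence"],2))
        if b[0]-5<rc[1]<b[0]+b[2]+5 and b[1]-5<rc[0]<b[1]+b[3]+5: return (p,d["pixels"].astype(np.float32))
fo=[best(P[0],"flask",(250,389)),best(P[1],"flask",(274,286))]
vo=[best(P[0],"viewer",(175,165)),best(P[1],"viewer",(250,490))]
for obs,parts,pl,x0,st in((fo,FL,lying,[509,106,1.3],[5,5,.15]),(vo,VIEW,up,[575,-298,.2],[8,8,.15])):
  for o in (obs,obs[:1],obs[1:]):
    o=[k for k in o if k is not None]
    if o: 
        r=fit(o,parts,pl,x0,st);print(r.x,r.fun,len(o))
E
```

```text
flask [366.1, 232.1, 44.3, 38.5] 0.87
flask [261.2, 257.3, 41.0, 28.2] 0.67
viewer [77.5, 101.3, 167.4, 151.4] 0.93
viewer [407.1, 214.3, 165.2, 79.8] 0.84
[509.802 109.749   1.199] 0.14691591262817383 2
[511.207 111.325   1.214] 0.05817514657974243 1
[509.615 109.332   1.209] 0.0673600435256958 1
[ 577.378 -299.363   -0.268] 0.1311570405960083 2
[ 582.701 -283.257   -0.245] 0.11892777681350708 1
[ 577.351 -299.19    -0.27 ] 0.05566829442977905 1
```

```bash
cat > to.py <<'E'
import sys
from h import *
x,y,z,yaw=map(float,sys.argv[1:5]); s=manip.observe(); R=np.array(s["tool_rot"])
ty=np.arctan2(R[1,1],R[0,1])
d=(yaw-ty+np.pi)%(2*np.pi)-np.pi
print("t",round(s["t"],2),"pos",np.round(s["eef_pos"],1),"yaw",round(ty,3),"roll rows(5deg)",round(-np.degrees(d)/5,2))
D=np.array([x,y,z])-s["eef_pos"]
# shift in units of 20mm, present frame, and in the frame after the roll
R2=np.array([[np.sin(yaw),np.cos(yaw),0],[-np.cos(yaw),np.sin(yaw),0],[0,0,-1]])
print("units now",np.round(R.T@D/20,2)," after roll",np.round(R2.T@D/20,2),"F",np.round(s["force"],1),"gap",round(s["finger_gap"],1),round(s["finger_force"],1),"tilt",np.round(R[:,2],3),"q",np.round(s["joint_pos"],2))
E
python3 to.py 533 170 120 -0.365
python3 -m jog '{"linear":[[0,0,0],[0,0,0],[0,0,0],[0,0,0],[0,0,0],[0,0,0],[0,0,0],[0,0,0]],"roll":[1,1,1,1,1,1,1,1],"jaw":[1,1,1,1,1,1,1,1]}' 3
python3 to.py 533 170 120 -0.365
```

```text
t 1.4 pos [215.4 586.7 243.7] yaw 1.219 roll rows(5deg) 18.15
units now [-22.09 -14.09   6.18]  after roll [13.8  22.27  6.19] F [ 1.1 -0.2  0. ] gap 91.8 0.0 tilt [-0.  0. -1.] q [-1.32  0.43  0.02  1.57 -0.01  1.13 -0.08]
t: 2.2
eef_pos: [215.4, 586.7, 243.8]
tool_rot: [[-0.494, 0.869, 0.0], [0.869, 0.494, 0.0], [0.0, 0.0, -1.0]]
force: [0.4, -0.5, -0.1]
finger_gap: 92.1
finger_force: 0.0
t 2.2 pos [215.4 586.7 243.8] yaw 0.517 roll rows(5deg) 10.11
units now [-25.96   3.5    6.19]  after roll [13.8  22.27  6.19] F [ 0.4 -0.5 -0.1] gap 92.1 0.0 tilt [ 0.  0. -1.] q [-1.43  0.43  0.18  1.58 -0.08  1.13 -0.71]
```

```bash
sed -i 's/\[\[np.sin(yaw),np.cos(yaw),0\],\[-np.cos(yaw),np.sin(yaw),0\]/[[-np.sin(yaw),np.cos(yaw),0],[np.cos(yaw),np.sin(yaw),0]/' to.py
python3 -m jog '{"linear":[[0,0,0],[0,0,0],[0,0,0],[0,0,0],[0,0,0],[0,0,0],[0,0,0],[0,0,0]],"roll":[1,1,1,1,1,1,1,1],"jaw":[1,1,1,1,1,1,1,1]}' >/dev/null
python3 -m jog '{"linear":[[0,0,0],[0,0,0],[0,0,0]],"roll":[1,1,0.1],"jaw":[1,1,1]}' >/dev/null
python3 -m jog '{"linear":[[-0.6,1,0],[-0.6,1,0],[-0.6,1,0],[-0.6,1,0],[-0.6,1,0],[-0.6,1,0],[-0.6,1,0],[-0.6,1,0]],"roll":[0,0,0,0,0,0,0,0],"jaw":[1,1,1,1,1,1,1,1]}' >/dev/null
python3 -m jog '{"linear":[[-0.6,1,0],[-0.6,1,0],[-0.6,1,0],[-0.6,1,0],[-0.6,1,0],[-0.6,1,0],[-0.6,1,0],[-0.6,1,0]],"roll":[0,0,0,0,0,0,0,0],"jaw":[1,1,1,1,1,1,1,1]}' >/dev/null
python3 to.py 533 170 120 -0.365
```

```text
t 4.9 pos [447.6 293.4 243.9] yaw -0.358 roll rows(5deg) 0.08
units now [-4.29  6.16  6.19]  after roll [-4.24  6.19  6.2 ] F [ 0.3  1.  -0.2] gap 91.9 0.0 tilt [ 0.  0. -1.] q [-1.07  0.3   0.5   1.82 -0.17  1.06 -0.86]
```

```bash
python3 -m jog '{"linear":[[-0.6,0.88,0.88],[-0.6,0.88,0.88],[-0.6,0.88,0.88],[-0.6,0.88,0.88],[-0.6,0.88,0.88],[-0.6,0.88,0.88],[-0.64,0.88,0.88],[0,0,0]],"roll":[0.08,0,0,0,0,0,0,0],"jaw":[1,1,1,1,1,1,1,1]}' >/dev/null
python3 to.py 533 170 18 -0.365
python3 - <<'E'
from fit import *
np.set_printoptions(precision=3,suppress=True)
P=[manip.get_image(n) for n in("scene","top")]
save(P[0],"s1.png")
for p in P:
    for d in manip.outline_of(p,"flask")[:2]:
        o=[(p,d["pixels"].astype(np.float32))];print(d["bbox"],d["confidence"]);r=fit(o,FL,lying,[510,110,1.2],[3,3,.1]);print(r.x,r.fun)
im=P[0]["pixels"][150:350,280:540,::-1];cv2.imwrite("pics/s1c.png",cv2.resize(im,None,fx=3,fy=3,interpolation=2))
E
```

```text
t 5.7 pos [532.  167.2 118.8] yaw -0.369 roll rows(5deg) -0.05
units now [ 0.16 -0.    5.04]  after roll [ 0.15 -0.01  5.04] F [ 0.2 -0.4  0.2] gap 91.9 0.0 tilt [-0.002 -0.003 -1.   ] q [-0.74  0.49  0.47  1.91 -0.3   0.81 -0.48]
[365.7, 239.0, 43.0, 34.6] 0.96
[511.341 111.44    1.192] 0.41122883558273315
[283.2, 262.0, 16.9, 22.4] 0.69
[507.496 109.585   1.138] 0.4478325843811035
[408.5, 212.5, 163.3, 78.6] 0.64
[510.  110.    1.2] 1.0
```

View pics/s1c.png

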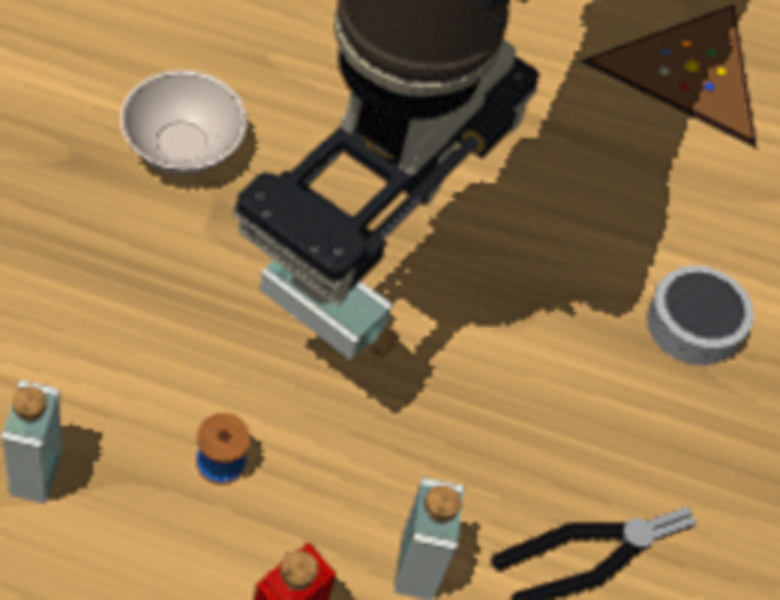

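The crop shows the jaws straddling the fallen flask, with the near finger over its front edge at (320,270) and the cork end free at (385,345). I'll go down.

```bash
python3 -m jog '{"linear":[[0.15,0,0.8],[0,0,0.8],[0,0,0.8],[0,0,0.8],[0,0,0.8],[0,0,0.5],[0,0,0.2],[0,0,0]],"roll":[0,0,0,0,0,0,0,0],"jaw":[1,1,1,1,1,1,1,1]}' 3 >/dev/null
python3 to.py 533 170 20 -0.365
```

```text
t 6.7 pos [532.7 174.1  26.6] yaw -0.367 roll rows(5deg) -0.02
units now [-0.19  0.09  0.33]  after roll [-0.19  0.09  0.33] F [-0.2 -0.4 -0.1] gap 91.8 0.0 tilt [-0.  0. -1.] q [-0.68  0.63  0.39  1.96 -0.39  0.62 -0.41]
```

```bash
python3 -m jog '{"linear":[[-0.19,0.09,0.32],[0,0,0],[0,0,0],[0,0,0],[0,0,0],[0,0,0],[0,0,0],[0,0,0]],"roll":[0,0,0,0,0,0,0,0],"jaw":[0.6,0.4,0.2,0.1,0,0,0,0]}' 3 >/dev/null
python3 to.py 533 170 20 -0.365
python3 -m jog '{"linear":[[0,0,0],[0,0,0],[0,0,0],[0,0,0],[0,0,0],[0,0,0],[0,0,0],[0,0,0]],"roll":[0,0,0,0,0,0,0,0],"jaw":[-0.05,-0.1,-0.15,-0.2,-0.2,-0.2,-0.2,-0.2]}' 3 >/dev/null
python3 to.py 533 170 20 -0.365
```

```text
t 7.5 pos [533.1 169.5  20.2] yaw -0.367 roll rows(5deg) -0.03
units now [ 0.02 -0.01  0.01]  after roll [ 0.02 -0.01  0.01] F [-1.   0.2 -0.3] gap 46.2 0.0 tilt [ 0.  0. -1.] q [-0.67  0.64  0.38  1.97 -0.39  0.61 -0.4 ]
t 8.3 pos [533.1 169.4  20.1] yaw -0.368 roll rows(5deg) -0.03
units now [ 0.02 -0.02  0.01]  after roll [ 0.02 -0.02  0.01] F [-1.3  0.6  0.2] gap 40.0 3.0 tilt [ 0. -0. -1.] q [-0.67  0.64  0.38  1.97 -0.39  0.61 -0.4 ]
```

```bash
python3 -m jog '{"linear":[[-0.11,0,-0.41],[-0.16,0,-0.39],[0,0,0],[-0.22,0,-0.37],[-0.26,0,-0.34],[0,0,0],[0,0,0],[0,0,0]],"roll":[0,0,0,0,0,0,0,0],"jaw":[-0.2,-0.2,-0.2,-0.2,-0.2,-0.2,-0.2,-0.2]}' 3 >/dev/null
python3 to.py 533 170 20 -0.365
python3 - <<'E'
from h import *
p=manip.get_image("scene")
im=p["pixels"][190:290,330:460,::-1];cv2.imwrite("pics/s2c.png",cv2.resize(im,None,fx=6,fy=6,interpolation=2))
E
```

```text
t 9.1 pos [527.6 155.6  50.2] yaw -0.367 roll rows(5deg) -0.03
units now [ 0.77 -0.01  1.51]  after roll [ 0.77 -0.    1.51] F [-0.4  0.3 -1.5] gap 40.0 3.0 tilt [-0.  0. -1.] q [-0.67  0.58  0.41  1.98 -0.36  0.66 -0.4 ]
```

View pics/s2c.png

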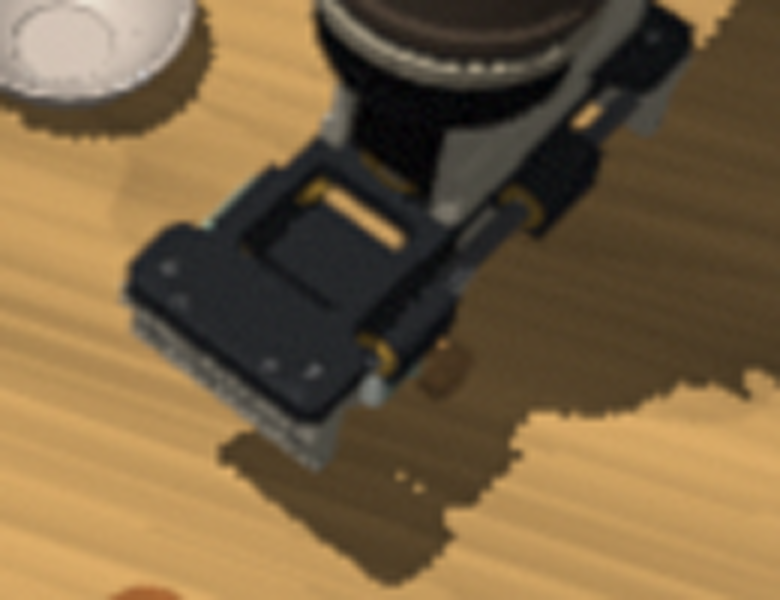

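The crop shows the cork at (440,365), which is image (403,251). I'll compare that with what rotated and unrotated poses predict.

Run:
```python
from h import *
p=manip.get_image("scene");s=manip.observe()
g=np.array([527.6,155.6,43.3]);u=np.array([.357,.934,0]);k=np.array([0,0,1])
for a in(0,10,20,30):
    d=np.cos(np.radians(a))*u+np.sin(np.radians(a))*k
    print(a,proj(p,g+27*d),proj(p,g+32*d), "foot",proj(p,g-64*d))
for n in("scene","top"):
    p=manip.get_image(n)
    for d in manip.outline_of(p,"flask")[:2]: print(n,d["bbox"],d["confidence"])
    for d in manip.pinpoint(p,"flask")[:2]: print(n,d["centre"],d["confidence"])
print(s["force"],s["torque"])
```

```text
0 [403.22918035 250.64088764] [405.29571752 252.13601135] foot [366.92566885 224.37557707]
10 [403.3873387  249.22539713] [405.4927384  250.46065697] foot [366.87190688 227.80141453]
20 [403.20091073 247.59716504] [405.27932344 248.5295741 ] foot [367.55899811 231.60763507]
30 [402.67247226 245.80611074] [404.65756469 246.4020276 ] foot [368.95230813 235.68345151]
scene [412.9, 309.8, 24.0, 41.4] 0.41
top [289.2, 263.4, 17.6, 21.0] 0.83
top [173.6, 292.4, 28.8, 28.0] 0.19
top [276.4, 305.7] 0.56
[-0.88778028  0.404172   -1.28305709] [-0.06764869  0.04293856 -0.01479034]
```

The cork position fits 0°, so the flask came up level, held by pad friction. I'll lower it until it is just off the table, then slacken the jaws slightly so it turns under its own weight.

```bash
python3 -m jog '{"linear":[[0,0,0.4],[0,0,0.4],[0,0,0.2],[0,0,0],[0,0,0]],"roll":[0,0,0,0,0],"jaw":[-0.2,-0.2,-0.2,-0.2,-0.2]}' 3 >/dev/null
python3 to.py 533 170 20 -0.365
python3 -m jog '{"linear":[[0,0,0],[0,0,0],[0,0,0]],"roll":[0,0,0],"jaw":[-0.134,-0.134,-0.134]}' 3 
python3 -m jog '{"linear":[[0,0,0],[0,0,0]],"roll":[0,0],"jaw":[-0.132,-0.132]}' 3 | tail -3
python3 to.py 533 170 20 -0.365
python3 - <<'E'
from h import *
p=manip.get_image("scene")
im=p["pixels"][190:290,330:460,::-1];cv2.imwrite("pics/s3c.png",cv2.resize(im,None,fx=6,fy=6,interpolation=2))
E
```

```text
t 10.0 pos [527.6 155.3  30.1] yaw -0.368 roll rows(5deg) -0.03
units now [ 0.78 -0.01  0.5 ]  after roll [ 0.78 -0.01  0.51] F [-0.4  0.4 -1. ] gap 40.0 3.0 tilt [-0. -0. -1.] q [-0.66  0.61  0.39  1.99 -0.38  0.62 -0.39]
t: 10.3
eef_pos: [527.8, 155.5, 30.5]
tool_rot: [[0.359, 0.933, 0.0], [0.933, -0.359, 0.0], [0.0, 0.0, -1.0]]
force: [0.0, 0.2, -0.8]
finger_gap: 40.2
finger_force: 3.0
force: [-0.3, -0.1, -1.1]
finger_gap: 39.9
finger_force: 3.0
t 10.5 pos [527.7 155.5  30.4] yaw -0.368 roll rows(5deg) -0.03
units now [ 0.77 -0.02  0.52]  after roll [ 0.77 -0.01  0.52] F [-0.3 -0.1 -1.1] gap 39.9 3.0 tilt [ 0.  0. -1.] q [-0.66  0.61  0.39  1.99 -0.38  0.62 -0.39]
```

View pics/s3c.png

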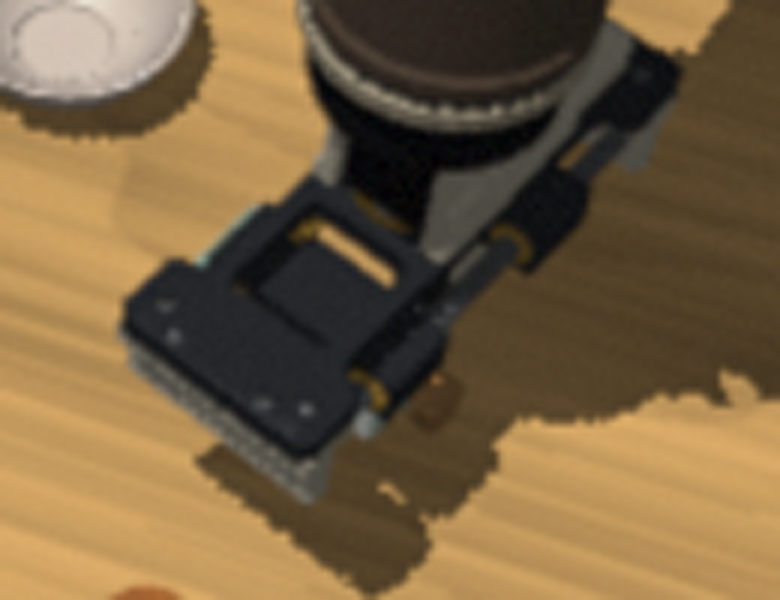

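The cork at (435,400) is still level, so the grip keeps its full 3 N. Gripping at the cork should work better: it is a line contact with a long lever, so it will pivot easily. I'll set the flask down and regrip there.

```bash
python3 -m jog '{"linear":[[0,0,0.2],[0,0,0.2],[0,0,0.1],[0,0,0],[0,0,0],[0,0,0]],"roll":[0,0,0,0,0,0],"jaw":[-0.2,-0.2,-0.2,-0.2,-0.2,-0.2]}' 3 >/dev/null
python3 to.py 533 170 20 -0.365
python3 -m jog '{"linear":[[0,0,0],[0,0,0],[0,0,0],[0,0,-0.08],[0.5,0,0],[0.5,0,0],[0.52,0,0],[0,0,0]],"roll":[0,0,0,0,0,0,0,0],"jaw":[-0.1,-0.05,0.1,0.2,0.2,0.2,0.2,0.2]}' 3 >/dev/null
python3 to.py 533 170 20 -0.365
python3 - <<'E'
from fit import *
np.set_printoptions(precision=3,suppress=True)
for n in("scene","top"):
    p=manip.get_image(n)
    for d in manip.outline_of(p,"flask")[:2]:
        print(d["bbox"],d["confidence"])
    if n=="scene":
        for u in(0,40,80,91): print(u,proj(p,[527.7-.357*64+.357*u,155.5-.934*64+.934*u,12]))
        im=p["pixels"][190:290,330:460,::-1];cv2.imwrite("pics/s4c.png",cv2.resize(im,None,fx=6,fy=6,interpolation=2))
E
```

```text
t 11.15 pos [527.6 155.3  20.3] yaw -0.368 roll rows(5deg) -0.03
units now [ 0.78 -0.01  0.01]  after roll [ 0.78 -0.01  0.01] F [ 0.1 -0.2 -1.6] gap 39.9 3.0 tilt [-0. -0. -1.] q [-0.65  0.63  0.38  1.99 -0.39  0.6  -0.38]
t 11.95 pos [539.2 186.5  21.8] yaw -0.365 roll rows(5deg) 0.0
units now [-0.88  0.    0.09]  after roll [-0.88  0.    0.09] F [-1.2 -0.8  0. ] gap 55.4 0.0 tilt [ 0.001  0.001 -1.   ] q [-0.69  0.65  0.38  1.94 -0.39  0.63 -0.42]
[361.6, 228.0, 36.8, 21.5] 0.97
0 [365.684 233.147]
40 [380.94  244.324]
80 [396.641 255.826]
91 [401.039 259.048]
[275.5, 260.5, 32.7, 27.6] 0.67
[232.1, 196.5, 15.1, 18.9] 0.51
```

View pics/s4c.png

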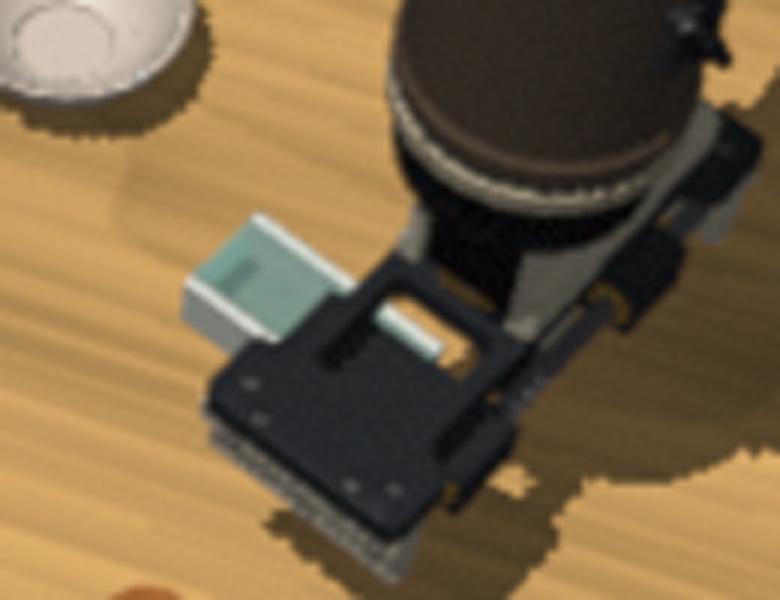

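```bash
python3 - <<'E'
from fit import *
np.set_printoptions(precision=1,suppress=True)
p=manip.get_image("scene")
for rc in((225.7,373.3),(248.5,403.3),(237,361.5)): print(at(p,rc,24))
u=np.array([.357,.934]);v=np.array([.934,-.357]);f=np.array([527.7,155.5])-64*u
print([f-20*v,f+80*u-20*v,f+20*v])
E
python3 to.py 538.6 184.5 22 -0.365
```

```text
[489.7 106.   24. ]
[519.8 178.5  24. ]
[524.8  92.7  24. ]
[array([486.2, 102.9]), array([514.7, 177.6]), array([523.5,  88.6])]
t 12.2 pos [538.4 183.3  21.9] yaw -0.368 roll rows(5deg) -0.04
units now [ 0.06 -0.01 -0.01]  after roll [ 0.06 -0.01 -0.01] F [ 0.4  0.5 -0.3] gap 55.5 0.0 tilt [-0. -0. -1.] q [-0.69  0.65  0.38  1.94 -0.39  0.63 -0.42]
```

```bash
python3 -m jog '{"linear":[[0.2,0,0],[0,0,0],[0,0,0],[0,0,0],[0,0,0],[0,0,0],[0,0,0],[0,0,0]],"roll":[0,0,0,0,0,0,0,0],"jaw":[0,-0.2,-0.3,-0.4,-0.45,-0.5,-0.5,-0.5]}' 3 >/dev/null
python3 -m jog '{"linear":[[0,0,0],[0,0,0],[0,0,0],[0,0,0],[0,0,0]],"roll":[0,0,0,0,0],"jaw":[-0.55,-0.6,-0.7,-0.7,-0.7]}' 3 |tail -3
python3 to.py 538.6 184.5 22 -0.365
```

```text
force: [-0.1, -0.9, 0.1]
finger_gap: 19.6
finger_force: 3.0
t 13.5 pos [540.  187.6  21.9] yaw -0.368 roll rows(5deg) -0.03
units now [-0.17 -0.01 -0.  ]  after roll [-0.17 -0.01 -0.  ] F [-0.1 -0.9  0.1] gap 19.6 3.0 tilt [-0.  0. -1.] q [-0.7   0.65  0.38  1.93 -0.39  0.63 -0.43]
```

```bash
python3 -m jog '{"linear":[[-0.12,0,-0.59],[0,0,0],[-0.19,0,-0.57],[0,0,0],[-0.27,0,-0.54],[0,0,0],[-0.33,0,-0.5],[0,0,0]],"roll":[0,0,0,0,0,0,0,0],"jaw":[-0.7,-0.7,-0.7,-0.7,-0.7,-0.7,-0.7,-0.7]}' 3 |tail -3
python3 to.py 538.6 184.5 22 -0.365
python3 - <<'E'
from fit import *
np.set_printoptions(precision=1,suppress=True)
p=manip.get_image("scene");s=manip.observe()
im=p["pixels"][190:290,330:460,::-1];cv2.imwrite("pics/s5c.png",cv2.resize(im,None,fx=6,fy=6,interpolation=2))
u=np.array([.357,.934,0]);v=np.array([.934,-.357,0]);k=np.array([0,0,1.])
g=np.array(s["eef_pos"])-4*u+[0,0,-10]
for a in(0,15,30,40):
    t=np.radians(a);z=np.cos(t)*u+np.sin(t)*k;n=-np.sin(t)*u+np.cos(t)*k
    c=lambda q:(proj(p,q)-[330,190])*6
    f=g-91*z
    print(a,"foot top far",c(f-20*v+12*n),"top near",c(f+20*v+12*n),"bottom near",c(f+20*v-12*n))
E
```

```text
force: [0.3, -0.7, -0.4]
finger_gap: 19.7
finger_force: 3.0
t 14.3 pos [533.8 169.6  67.1] yaw -0.369 roll rows(5deg) -0.04
units now [ 0.78 -0.05  2.25]  after roll [ 0.78 -0.04  2.25] F [ 0.3 -0.7 -0.4] gap 19.7 3.0 tilt [ 0.001  0.    -1.   ] q [-0.71  0.57  0.43  1.94 -0.35  0.7  -0.44]
0 foot top far [229.5 101.1] top near [150.9 173.6] bottom near [146.7 215.6]
15 foot top far [223.8 143.7] top near [146.7 215.5] bottom near [156.8 265. ]
30 foot top far [232.5 193.5] top near [156.7 264.9] bottom near [179.9 318.7]
40 foot top far [245.8 229. ] top near [170.8 300.4] bottom near [201.8 355.4]
```

View pics/s5c.png

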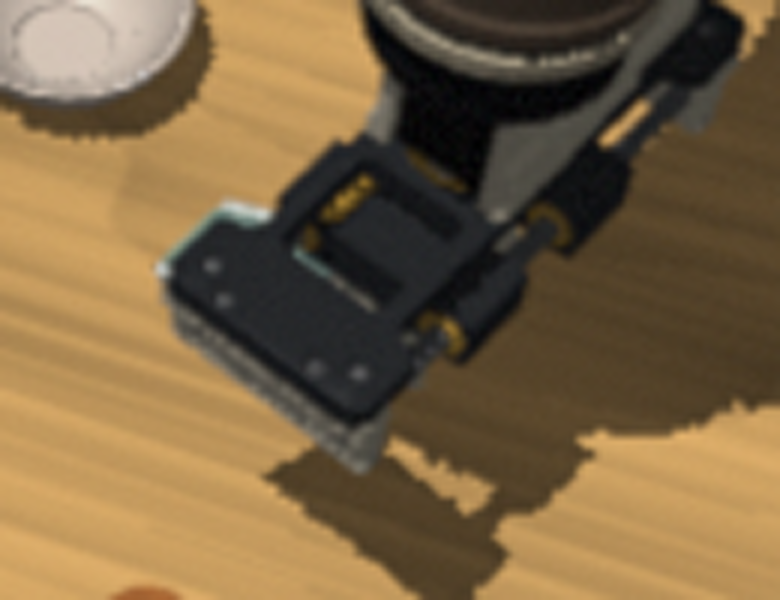

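The foot corners at (225,203) and (160,268) match the 30° prediction, so the flask is pivoting on its foot. I'll continue the arc.

```bash
python3 -m jog '{"linear":[[-0.4,0,-0.45],[0,0,0],[-0.45,0,-0.4],[0,0,0],[-0.5,0,-0.33],[0,0,0],[-0.54,0,-0.27],[0,0,0]],"roll":[0,0,0,0,0,0,0,0],"jaw":[-0.7,-0.7,-0.7,-0.7,-0.7,-0.7,-0.7,-0.7]}' 3 |tail -3
python3 -m jog '{"linear":[[-0.57,0,-0.19],[0,0,0],[-0.59,0,-0.12],[0,0,0],[-0.3,0,-0.03],[-0.3,0,-0.01],[0,0,0],[0,0,0]],"roll":[0,0,0,0,0,0,0,0],"jaw":[-0.7,-0.7,-0.7,-0.7,-0.7,-0.7,-0.7,-0.7]}' 3 |tail -3
python3 to.py 538.6 184.5 22 -0.365
python3 - <<'E'
from fit import *
np.set_printoptions(precision=1,suppress=True)
p=manip.get_image("scene");s=manip.observe()
im=p["pixels"][190:290,330:460,::-1];cv2.imwrite("pics/s6c.png",cv2.resize(im,None,fx=6,fy=6,interpolation=2))
u=np.array([.357,.934,0]);v=np.array([.934,-.357,0]);k=np.array([0,0,1.])
g=np.array(s["eef_pos"])-4*u+[0,0,-10]
for a in(30,60,75,83,90):
    t=np.radians(a);z=np.cos(t)*u+np.sin(t)*k;n=-np.sin(t)*u+np.cos(t)*k
    c=lambda q:(proj(p,q)-[330,190])*6
    f=g-91*z
    print(a,"foot top near",c(f+20*v+12*n),"bottom near",c(f+20*v-12*n))
E
```

```text
force: [0.6, 0.8, 2.2]
finger_gap: 19.9
finger_force: 3.0
force: [0.1, -1.0, 2.1]
finger_gap: 19.6
finger_force: 3.0
t 15.95 pos [507.2 102.3 101.9] yaw -0.368 roll rows(5deg) -0.03
units now [ 4.4  -0.01  3.99]  after roll [ 4.4  -0.    3.99] F [ 0.1 -1.   2.1] gap 19.6 3.0 tilt [-0. -0. -1.] q [-0.64  0.46  0.46  2.02 -0.3   0.73 -0.36]
30 foot top near [-0.4 83.9] bottom near [ 24.7 139.9]
60 foot top near [ 60.3 196.1] bottom near [104.5 249.8]
75 foot top near [104.5 249.7] bottom near [154.8 298. ]
83 foot top near [130.7 276.3] bottom near [183.3 320.5]
90 foot top near [154.7 297.9] bottom near [208.6 338.1]
```

View pics/s6c.png

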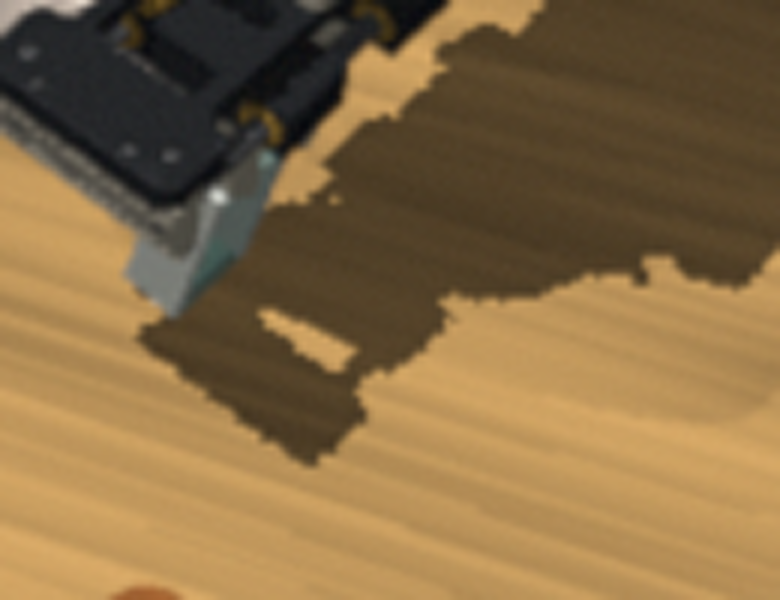

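The foot corners at (125,275) and (175,318) match about 82°. I'll finish the arc gently, then release.

```bash
python3 -m jog '{"linear":[[-0.2,0,-0.03],[-0.2,0,0],[-0.18,0,0.02],[0,0,0],[0,0,0],[0,0,0]],"roll":[0,0,0,0,0,0],"jaw":[-0.7,-0.7,-0.7,-0.7,-0.7,-0.7]}' 3 |tail -3
python3 to.py 538.6 184.5 22 -0.365
python3 - <<'E'
from fit import *
np.set_printoptions(precision=1,suppress=True)
p=manip.get_image("scene");s=manip.observe()
im=p["pixels"][190:270,310:420,::-1];cv2.imwrite("pics/s7c.png",cv2.resize(im,None,fx=7,fy=7,interpolation=2))
u=np.array([.357,.934,0]);v=np.array([.934,-.357,0]);k=np.array([0,0,1.])
g=np.array(s["eef_pos"])-4*u+[0,0,-10]
for a in(83,87,90,93):
    t=np.radians(a);z=np.cos(t)*u+np.sin(t)*k;n=-np.sin(t)*u+np.cos(t)*k
    c=lambda q:(proj(p,q)-[310,190])*7
    f=g-91*z
    print(a,"foot top near",c(f+20*v+12*n),"bottom near",c(f+20*v-12*n),"shoulder",c(f+80*z+20*v-12*n))
E
```

```text
force: [-1.2, 1.0, -1.2]
finger_gap: 19.8
finger_force: 3.0
t 16.6 pos [503.   91.8 102. ] yaw -0.367 roll rows(5deg) -0.03
units now [ 4.97 -0.    4.  ]  after roll [4.97 0.01 4.  ] F [-1.2  1.  -1.2] gap 19.8 3.0 tilt [-0.  0. -1.] q [-0.63  0.45  0.46  2.04 -0.3   0.72 -0.35]
83 foot top near [263.  299.6] bottom near [324.  350.9] shoulder [368.5 212.9]
87 foot top near [278.9 314.2] bottom near [340.7 362.8] shoulder [371.  212.9]
90 foot top near [290.9 324.7] bottom near [353.3 371.2] shoulder [372.8 212.8]
93 foot top near [303.2 334.8] bottom near [365.9 379.1] shoulder [374.6 212.6]
```

View pics/s7c.png

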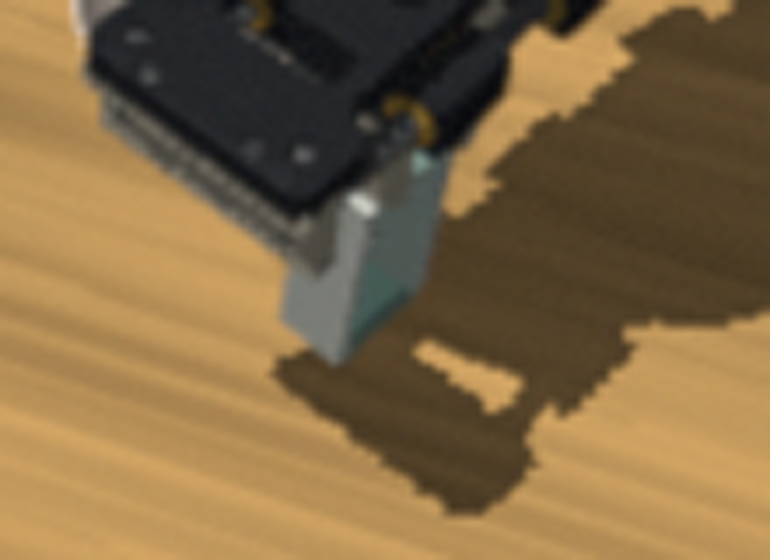

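It stands at about 88°, with the foot corners at (283,318) and (337,362), and its weight still hangs on the jaws. I'll lower it about 1.5 mm and open.

```bash
python3 -m jog '{"linear":[[-0.05,0,0.04],[-0.03,0,0.04],[0,0,0],[0,0,0]],"roll":[0,0,0,0],"jaw":[-0.7,-0.7,-0.7,-0.7]}' 3 |tail -3
python3 -m jog '{"linear":[[0,0,0],[0,0,0],[0,0,0],[0,0,0],[0,0,0],[0,0,0],[0,0,0],[0,0,0]],"roll":[0,0,0,0,0,0,0,0],"jaw":[-0.55,-0.5,-0.4,-0.2,0,0.3,0.6,1]}' 3 |tail -3
python3 -m jog '{"linear":[[0,0,-0.5],[0,0,-1],[0,0,-1],[0,0,-1],[0,0,-1],[0,0,0]],"roll":[0,0,0,0,0,0],"jaw":[1,1,1,1,1,1]}' 3 |tail -3
python3 to.py 503 91 100 -0.365
python3 - <<'E'
from fit import *
np.set_printoptions(precision=3,suppress=True)
for n in("scene","top"):
    p=manip.get_image(n)
    for d in manip.outline_of(p,"flask"):
        b=d["bbox"];c=(b[0]+b[2]/2,b[1]+b[3]/2);q=proj(p,[502,91,45])
        print(n,b,d["confidence"],q)
        if np.hypot(*(np.array(c)-q))<25:
            r=fit([(p,d["pixels"].astype(np.float32))],FL,up,[502,91,-.365],[4,4,.15]);print(r.x,r.fun)
    if n=="scene":
        im=p["pixels"][170:290,310:450,::-1];cv2.imwrite("pics/s8c.png",cv2.resize(im,None,fx=5,fy=5,interpolation=2))
E
```

```text
force: [0.3, -0.3, 5.5]
finger_gap: 19.9
finger_force: 3.0
force: [-0.5, 0.3, 0.6]
finger_gap: 63.0
finger_force: 0.0
force: [-0.9, 0.2, 0.3]
finger_gap: 91.5
finger_force: 0.0
t 18.45 pos [504.1  90.2 193.5] yaw -0.368 roll rows(5deg) -0.03
units now [ 0.   -0.08  4.68]  after roll [ 0.02 -0.07  4.68] F [-0.9  0.2  0.3] gap 91.5 0.0 tilt [ 0.004  0.002 -1.   ] q [-0.69  0.32  0.53  1.95 -0.2   0.92 -0.43]
scene [350.6, 200.7, 19.9, 43.6] 0.82 [365.147 222.102]
[503.723  82.492  -0.219] 0.09083455801010132
```

View pics/s8c.png

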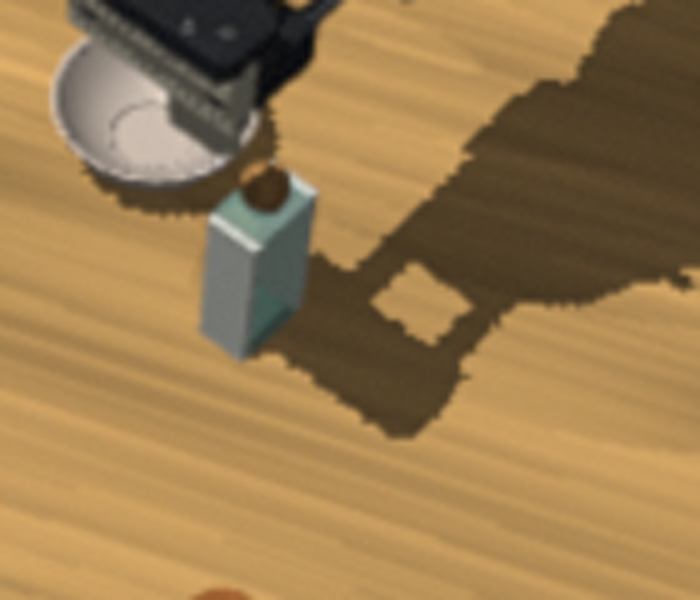

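The flask stands free. Its foot corners are at crop (202,332), (242,357) and (300,310), and its shoulder corners at (208,215), (260,248) and (315,190). I'll compute its yaw and centre from these.

Run:
```python
from fit import *
np.set_printoptions(precision=3,suppress=True)
p=manip.get_image("scene")
for z,pts in((0,[(202,332),(242,357),(300,310)]),(80,[(208,217),(258,249),(316,192)])):
    A,B,C=[at(p,((y)/5+170-.4,(x)/5+310-.4),z)[:2] for x,y in pts]
    print(A,B,C,"len",np.linalg.norm(B-A),np.linalg.norm(C-B),"centre",(A+C)/2,"yaw of x",np.arctan2(*(B-C)[::-1]),"thick dir",np.arctan2(*(B-A)[::-1])-np.pi/2)
ms=[]
for n in("scene","top"):
    q=manip.get_image(n);r0=proj(q,[502,87,45])
    for t in("flask","spare_b_mid"):
        for d in manip.outline_of(q,t):
            b=d["bbox"]
            if abs(b[0]+b[2]/2-r0[0])<15 and abs(b[1]+b[3]/2-r0[1])<18:
                for y in(-.37,-.2):
                    r=fit([(q,d["pixels"].astype(np.float32))],FL,up,[502,87,y],[3,3,.08]);print(n,t,r.x,r.fun)
```

```text
[515.636  66.174] [521.122  85.595] [490.19  100.251] len 20.181298859383368 34.22814117792336 centre [502.913  83.213] yaw of x -0.4424736600039596 thick dir -0.27529861889003326
[515.899  64.463] [523.078  87.462] [488.851  99.526] len 24.09285135496297 36.29105881796286 centre [502.375  81.995] yaw of x -0.33889370997745216 thick dir -0.3025392135930238
scene flask [502.766  81.873  -0.304] 0.042660415172576904
scene flask [502.601  81.835  -0.293] 0.043998539447784424
```

```bash
python3 -m jog '{"linear":[[1,0,0],[1,0,0],[1,0,0],[1,0,0],[1,0,0],[1,0,0],[1,0,0],[0,0,0]],"roll":[0,0,0,0,0,0,0,0],"jaw":[1,1,1,1,1,1,1,1]}' 3 |tail -3
python3 - <<'E'
from fit import *
np.set_printoptions(precision=3,suppress=True)
O=[]
for n in("top","scene"):
    q=manip.get_image(n);r0=proj(q,[502,85,45])
    ok=0
    for t in("flask","spare_b_mid"):
        for d in manip.outline_of(q,t):
            b=d["bbox"];print(n,t,b,r0)
            if not ok and abs(b[0]+b[2]/2-r0[0])<15 and abs(b[1]+b[3]/2-r0[1])<18:
                ok=1;O.append((q,d["pixels"].astype(np.float32)))
                r=fit(O[-1:],FL,up,[502,85,-.33],[3,3,.08]);print(n,t,r.x,r.fun)
if len(O)==2: r=fit(O,FL,up,[502,85,-.33],[3,3,.08]);print(r.x,r.fun)
E
python3 to.py 502.5 84 58 -0.34
```

```text
force: [-0.5, 0.8, 0.2]
finger_gap: 91.8
finger_force: 0.0
top flask [303.0, 265.7, 14.9, 24.2] [309.189 280.397]
top flask [501.404  80.807  -0.304] 0.10120213031768799
top spare_b_mid [257.1, 168.5, 20.6, 23.0] [309.189 280.397]
top spare_b_mid [215.9, 165.3, 22.0, 21.6] [309.189 280.397]
scene flask [441.7, 321.2, 70.8, 28.3] [362.306 221.19 ]
scene spare_b_mid [361.5, 331.3, 30.1, 39.9] [362.306 221.19 ]
scene spare_b_mid [412.6, 354.2, 34.5, 37.2] [362.306 221.19 ]
scene spare_b_mid [412.7, 307.5, 25.3, 41.6] [362.306 221.19 ]
scene spare_b_mid [320.6, 172.8, 42.2, 37.7] [362.306 221.19 ]
t 20.1 pos [552.8 220.1 190.6] yaw -0.369 roll rows(5deg) -0.33
units now [-7.25  0.11  6.63]  after roll [-7.25 -0.1   6.63] F [ 0.2  0.8 -0.1] gap 91.9 0.0 tilt [-0. -0. -1.] q [-0.81  0.46  0.49  1.75 -0.25  1.   -0.6 ]
```

```bash
python3 -m jog '{"linear":[[0,0,0],[0,0,0]],"roll":[-0.78,0],"jaw":[1,1]}' 3 |tail -3
python3 to.py 502.2 81.5 58 -0.304
```

```text
force: [0.9, 0.9, 0.1]
finger_gap: 92.1
finger_force: 0.0
t 20.3 pos [552.8 220.2 190.7] yaw -0.299 roll rows(5deg) 0.05
units now [-7.37 -0.38  6.64]  after roll [-7.37 -0.34  6.64] F [0.9 0.9 0.1] gap 92.1 0.0 tilt [ 0.  0. -1.] q [-0.8   0.46  0.47  1.74 -0.24  1.   -0.54]
```

```bash
python3 -m jog '{"linear":[[-1,-0.1,0],[-1,-0.1,0],[-1,-0.1,0],[-1,-0.07,0],[-1,0,0],[-1,0,0],[-1,0,0],[-0.37,0,0]],"roll":[0,0,0,0,0,0,0,0],"jaw":[1,1,1,1,1,1,1,1]}' 3 |tail -3
python3 -m jog '{"linear":[[0,0,0],[0,0,0]],"roll":[0,0],"jaw":[1,1]}' 3 |tail -3
python3 to.py 502.2 81.5 58 -0.304
```

```text
force: [0.1, -0.1, -0.3]
finger_gap: 91.7
finger_force: 0.0
force: [-0.2, 0.3, 0.8]
finger_gap: 91.5
finger_force: 0.0
t 21.3 pos [502.6  82.8 190.6] yaw -0.299 roll rows(5deg) 0.06
units now [-0.07  0.    6.63]  after roll [-0.07  0.    6.63] F [-0.2  0.3  0.8] gap 91.5 0.0 tilt [ 0.     0.001 -1.   ] q [-0.67  0.32  0.51  1.95 -0.2   0.92 -0.36]
```

```bash
python3 -m jog '{"linear":[[-0.07,0,0.9],[0,0,0.95],[0,0,0.95],[0,0,0.95],[0,0,0.95],[0,0,0.95],[0,0,0.6],[0,0,0.35]],"roll":[0,0,0,0,0,0,0,0],"jaw":[1,1,1,1,1,1,0.7,0.5]}' 3 |tail -3
python3 -m jog '{"linear":[[0,0,0],[0,0,0],[0,0,0],[0,0,0],[0,0,0],[0,0,0],[0,0,0],[0,0,0]],"roll":[0,0,0,0,0,0,0,0],"jaw":[0.3,0.15,0.05,0,-0.03,-0.06,-0.09,-0.12]}' 3 |tail -3
python3 to.py 502.2 81.5 58 -0.304
python3 -m jog '{"linear":[[0,0,0],[0,0,0],[0,0,0],[0,0,0],[0,0,0],[0,0,0]],"roll":[0,0,0,0,0,0],"jaw":[-0.15,-0.18,-0.3,-0.3,-0.3,-0.3]}' 6 |tail -3
python3 -m jog '{"linear":[[0,0,0],[0,0,0],[0,0,0]],"roll":[0,0,0],"jaw":[-0.3,-0.3,-0.3]}' 12 |tail -3
python3 to.py 502.2 81.5 58 -0.304
```

```text
force: [-0.5, 0.6, -0.6]
finger_gap: 80.4
finger_force: 0.0
force: [-0.8, -0.0, 0.8]
finger_gap: 41.2
finger_force: 2.9
t 22.9 pos [501.5  80.8  58.5] yaw -0.299 roll rows(5deg) 0.05
units now [0.04 0.02 0.03]  after roll [0.04 0.02 0.03] F [-0.8 -0.   0.8] gap 41.2 2.9 tilt [-0.001  0.    -1.   ] q [-0.57  0.52  0.41  2.07 -0.34  0.62 -0.22]
force: [0.0, -0.4, -0.4]
finger_gap: 40.7
finger_force: 5.9
force: [0.8, 0.7, -0.9]
finger_gap: 40.5
finger_force: 11.7
t 23.8 pos [502.1  80.7  58.5] yaw -0.3 roll rows(5deg) 0.05
units now [ 0.04 -0.01  0.03]  after roll [ 0.04 -0.01  0.03] F [ 0.8  0.7 -0.9] gap 40.5 11.7 tilt [ 0. -0. -1.] q [-0.57  0.52  0.41  2.07 -0.34  0.62 -0.22]
```

```bash
python3 -m jog '{"linear":[[0,0,-0.2],[0,0,-0.4],[0,0,-0.7],[0,0,-1],[0,0,-1],[0,0,-1],[0,0,-1],[0,0,-1]],"roll":[0,0,0,0,0,0,0,0],"jaw":[-0.3,-0.3,-0.3,-0.3,-0.3,-0.3,-0.3,-0.3]}' 20 |tail -3
python3 -m jog '{"linear":[[0,0,-1],[0,0,-1],[0,0,-1],[0,0,-1],[0,0,-0.4],[0,0,0]],"roll":[0,0,0,0,0,0],"jaw":[-0.3,-0.3,-0.3,-0.3,-0.3,-0.3]}' 20 |tail -3
python3 - <<'E'
from fit import *
np.set_printoptions(precision=3,suppress=True)
for n in("top","scene"):
  for k in range(2):
    q=manip.get_image(n)
    print([at(q,d["centre"],110) for d in manip.pinpoint(q,"light_path")[:1]])
    for d in manip.outline_of(q,"viewer")[:1]:
        m=d["pixels"].astype(np.float32)
        r=fit([(q,m)],VIEW,up,[576,-300,-.26],[5,5,.06]);print(n,r.x,r.fun)
        r=fit([(q,m)],VIEW[:2]+[VIEW[2]+[0,6,0],VIEW[3]+[0,6,0]],up,[576,-300,-.26],[5,5,.06]);print(n,r.x,r.fun)
E
python3 to.py 576.5 -300 240 -0.262
```

```text
force: [-0.2, -0.5, -0.5]
finger_gap: 40.5
finger_force: 19.6
force: [0.7, 0.5, -0.7]
finger_gap: 40.3
finger_force: 19.6
[array([ 578.484, -299.702,  110.   ])]
top [ 578.298 -297.309   -0.267] 0.05273205041885376
top [ 578.042 -297.681   -0.268] 0.053707242012023926
[array([ 573.695, -297.478,  110.   ])]
top [ 578.497 -296.962   -0.268] 0.05773580074310303
top [ 577.983 -300.451   -0.271] 0.05870729684829712
[]
scene [ 576.974 -296.838   -0.269] 0.08313030004501343
scene [ 576.859 -300.709   -0.28 ] 0.07849234342575073
[array([ 571.718, -300.747,  110.   ])]
scene [ 576.481 -297.15    -0.269] 0.08721405267715454
scene [ 576.795 -299.542   -0.275] 0.08208698034286499
t 25.8 pos [501.9  80.7 272.4] yaw -0.3 roll rows(5deg) -0.43
units now [-17.09   9.18   1.62]  after roll [-17.42   8.54   1.62] F [ 1.2  0.2 -2. ] gap 40.5 19.6 tilt [-0. -0. -1.] q [-0.71  0.23  0.55  1.84 -0.13  1.11 -0.41]
```

```bash
python3 -m jog '{"linear":[[0,0,0],[0,0,0]],"roll":[-0.37,0],"jaw":[-0.3,-0.3]}' 20 |tail -1
python3 to.py 577 -299 128.5 -0.268
python3 -m jog '{"linear":[[-0.4,0.2,0],[-0.7,0.34,0],[-0.8,0.4,0],[-0.8,0.4,0],[-0.8,0.4,0],[-0.8,0.4,0],[-0.8,0.4,0],[-0.8,0.4,0]],"roll":[0,0,0,0,0,0,0,0],"jaw":[-0.3,-0.3,-0.3,-0.3,-0.3,-0.3,-0.3,-0.3]}' 20 |tail -1
python3 -m jog '{"linear":[[-0.8,0.4,0],[-0.8,0.4,0],[-0.8,0.4,0],[-0.8,0.4,0],[-0.8,0.4,0],[-0.8,0.4,0],[-0.8,0.4,0],[-0.8,0.4,0]],"roll":[0,0,0,0,0,0,0,0],"jaw":[-0.3,-0.3,-0.3,-0.3,-0.3,-0.3,-0.3,-0.3]}' 20 |tail -1
python3 to.py 577 -299 128.5 -0.268
```

```text
finger_force: 19.6
t 26.0 pos [501.9  80.7 272.5] yaw -0.267 roll rows(5deg) 0.01
units now [-17.33   8.63   7.2 ]  after roll [-17.31   8.65   7.2 ] F [-0.5 -0.7 -1.4] gap 40.3 19.6 tilt [-0.  0. -1.] q [-0.7   0.23  0.54  1.84 -0.13  1.11 -0.38]
finger_force: 19.6
finger_force: 19.6
t 27.6 pos [ 555.2 -190.4  272.5] yaw -0.268 roll rows(5deg) -0.0
units now [-4.94  2.49  7.2 ]  after roll [-4.95  2.49  7.2 ] F [ 0.4 -0.4 -1.5] gap 40.3 19.6 tilt [ 0. -0. -1.] q [-0.21  0.39  0.64  1.67 -0.24  1.17  0.22]
```

```bash
python3 -m jog '{"linear":[[-0.8,0.4,0],[-0.8,0.4,0],[-0.8,0.4,0],[-0.8,0.4,0],[-0.7,0.35,0],[-0.4,0.2,0],[0,0,0],[0,0,0]],"roll":[0,0,0,0,0,0,0,0],"jaw":[-0.3,-0.3,-0.3,-0.3,-0.3,-0.3,-0.3,-0.3]}' 20 |tail -1
python3 to.py 577 -299 128.5 -0.268
```

```text
finger_force: 19.6
t 28.4 pos [ 574.1 -282.8  272.3] yaw -0.267 roll rows(5deg) 0.01
units now [-0.75  0.36  7.19]  after roll [-0.74  0.36  7.19] F [ 0.   0.5 -0.6] gap 40.7 19.6 tilt [-0.     0.001 -1.   ] q [-0.04  0.48  0.63  1.53 -0.3   1.23  0.38]
```

```bash
python3 -m jog '{"linear":[[-0.4,0.2,0],[-0.34,0.16,0],[0,0,0.5],[0,0,0.8],[0,0,0.8],[0,0,0.8],[0,0,0.6],[0,0,0]],"roll":[0,0,0,0,0,0,0,0],"jaw":[-0.3,-0.3,-0.3,-0.3,-0.3,-0.3,-0.3,-0.3]}' 20 |tail -1
python3 to.py 577 -299 128.5 -0.268
python3 -m jog '{"linear":[[0,0,0.7],[0,0,0.8],[0,0,0.8],[0,0,0.7],[0,0,0.4],[0,0,0.25],[0,0,0],[0,0,0]],"roll":[0,0,0,0,0,0,0,0],"jaw":[-0.3,-0.3,-0.3,-0.3,-0.3,-0.3,-0.3,-0.3]}' 20 |tail -1
python3 to.py 577 -299 128.5 -0.268
python3 - <<'E'
from fit import *
np.set_printoptions(precision=3,suppress=True)
for n in("scene","top"):
    q=manip.get_image(n)
    R=Rz(-.268);o=np.array([577,-299,70.])
    pr=np.array([proj(q,R@v+o) for v in FL[0]]);print(n,"pred",pr.min(0),pr.max(0)-pr.min(0),"mid",proj(q,[577,-299,110]))
    for t in("flask","flask_clear","flask_edge_a"):
        for d in manip.outline_of(q,t)[:3]: print(t,d["bbox"],round(d["confidence"],2))
    for t in("flask_mid","light_path"):
        print(t,[(d["centre"],round(d["confidence"],2)) for d in manip.pinpoint(q,t)[:3]])
E
```

```text
finger_force: 19.6
t 29.2 pos [ 576.2 -298.6  200.3] yaw -0.267 roll rows(5deg) 0.01
units now [-0.01  0.05  3.59]  after roll [-0.01  0.04  3.59] F [-0.6  0.1 -0.6] gap 40.5 19.6 tilt [-0.003  0.001 -1.   ] q [ 0.01  0.56  0.6   1.6  -0.34  1.1   0.43]
finger_force: 19.6
t 30.0 pos [ 577.5 -299.6  130. ] yaw -0.267 roll rows(5deg) 0.01
units now [ 0.03 -0.03  0.08]  after roll [ 0.03 -0.03  0.08] F [ 0.2 -0.1 -0.6] gap 40.5 19.6 tilt [ 0.001 -0.    -1.   ] q [ 0.04  0.63  0.56  1.67 -0.39  0.96  0.48]
scene pred [150.687 149.128] [33.143 44.572] mid [167.871 171.846]
flask [156.3, 149.6, 24.7, 47.5] 0.57
flask [81.7, 102.3, 163.0, 153.0] 0.2
flask_clear [162.5, 153.5, 16.0, 40.8] 0.75
flask_edge_a [172.7, 153.8, 8.0, 24.1] 0.62
flask_mid [([171.0, 166.6], 0.9)]
light_path [([168.6, 169.4], 0.68)]
top pred [465.77  232.472] [23.164 23.885] mid [477.016 244.75 ]
flask_edge_a [287.8, 209.6, 16.5, 15.2] 0.3
flask_mid [([243.8, 478.3], 0.4)]
light_path [([246.1, 477.9], 0.7)]
```

```bash
python3 -m jog '{"linear":[[0.02,-0.02,0.06],[0,0,0],[0,0,0],[0,0,0],[0,0,0],[0,0,0]],"roll":[0,0,0,0,0,0],"jaw":[-0.3,-0.3,-0.3,-0.3,-0.3,-0.3]}' 20 |tail -1
python3 to.py 577 -299 128.5 -0.268
python3 -c "
from workcell import manip
print(manip.finish_job())"
```

```text
finger_force: 19.6
t 31.2 pos [ 576.9 -298.9  128.3] yaw -0.267 roll rows(5deg) 0.01
units now [-0.    0.01 -0.01]  after roll [-0.    0.01 -0.01] F [ 0.2 -0.2 -0.9] gap 40.7 19.6 tilt [ 0. -0. -1.] q [ 0.04  0.63  0.56  1.67 -0.39  0.96  0.48]
the job is handed in; nothing more can be done
None
```

I stood the fallen flask up and let go, then took it by its frosted edges and handed the job in at 31 s with it held in the viewer's light path, within about 3 mm of the middle by the cameras; the hand-in returned no verdict.

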